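Unload the bonding jig

TASK

The glue in the black portable drive has cured, so unload the bonding jig from the top down, one piece at a time: seat each ring weight flat on its own round rest, the one whose peg suits its bore, park the press plate pad down, centred and square across the two rails of its stand between the end lips, then lay the drive flat and square in the low tray. Carry everything level and leave the small white tin where it stands.

Things in the scene. Friction and masses are not known exactly. Their poses are not given: they have to be found in the camera images.
- jig: Bonding jig, fixed: steel bed 168 x 78 mm (x, y), top at z = 12 mm, an upright 8 mm dowel at each end (x = +-72 mm, tops at 46 mm) and four small side stops (|x| = 45 to 59, |y| = 33 to 38 mm, tops at 20 mm). Holds the stack, from the bottom: drive, press plate, large weight, small weight. Origin: centre of underside; x along its length, z up.
- weight_small: Small steel ring weight, outside diameter 50 mm, bore 20 mm, 22 mm high, 0.22 to 0.31 kg; at the start on top of the stack, its bore loosely round the thin upper part of the press plate's post. Origin: centre of its underside; z along its axis, up.
- weight_large: Large steel ring weight, outside diameter 66 mm, bore 30 mm, 26 mm high, 0.44 to 0.6 kg; at the start lying on the press plate, its bore loosely round the thick lower part of the post. Origin: centre of its underside; z along its axis, up.
- press_plate: Aluminium plate 150 x 46 x 8 mm, 0.25 kg, rubber pad 100 x 40 x 3 mm beneath; central steel post to lift by, 24 mm thick up to z = 36, then 14 mm thick up to z = 73 mm. An open slot in each short end fits loosely over a jig dowel (dowels reach 2 mm above the plate). Origin: centre of pad's underside; x along length, z up; plate from z = 3 to 11 mm. Either way round will do.
- drive: Black portable drive in a hard case, 126 x 60 mm (x, y) and 21 mm high, 0.11 to 0.21 kg, lying on the jig's bed between dowels and stops, under the press plate, which is narrower; its long sides are clear between the stops. Origin: centre of its underside; x along its length, z up. Either way round will do.
- rest_large: Rest for the large weight, fixed: round grey base, diameter 76 mm, 8 mm high, with a tapered steel peg in its centre, 22 mm diameter at the base, 9 mm at the tip, tip at z = 26 mm. Origin: centre of its underside; a seated weight's origin is 8 mm above it.
- rest_small: Rest for the small weight, fixed: round grey base, diameter 58 mm, 8 mm high, with a tapered steel peg in its centre, 12 mm diameter at the base, 5 mm at the tip, tip at z = 23 mm. Origin: centre of its underside; a seated weight's origin is 8 mm above it.
- plate_stand: Parking stand for the press plate, fixed: grey base 176 x 70 mm, two cross rails at x = +-66 mm (12 mm wide, tops at z = 18 mm) and a lip across each end (inner faces at x = +-84, tops at z = 27 mm). The plate's bare ends lie on the rails, its pad hangs free between: parked, the plate's origin is 15 mm above the stand's. Origin: centre of underside; x along its length.
- job_tray: Low grey tray for the drive, fixed: 152 x 86 mm (x, y) outside, 146 x 80 mm inside, ribbed floor at z = 3 mm, rim at z = 8 mm; the rim is open for 72 mm in the middle of each long side (room for fingers). Origin: centre of its underside; x along its length.
- flux_tin: Small white round tin with lid, diameter 44 mm, 20 mm high, standing on the bench; a bystander. Origin: centre of its underside.

How it is judged:
By the outcome, as a careful person would: the job done as asked, in the order asked, and still so for the second after the job is handed in, with the robot touching nothing.
It also fails if it takes over 125 s, if anything falls off the work surface, if the arm or the gripper's body presses on something with over 40 N, if the wrist force passes 120 N, or if a joint passes its speed limit or range.

ROBOT

A 7-joint arm with a two-finger parallel gripper is mounted at the origin on a cart in front of the work surface, level with it; the furniture and walls round the work are solid. World frame = base frame: x ahead of the robot, y to its left, z up, the work surface at z = 0. Lengths are in m, angles in rad, forces in N, time in s.
With the tool pointing down it reaches from about 0.4 to 0.85 m from the base axis. Payload 4.5 kg.
Tool frame: the origin (TCP) lies where the fingers leave the gripper's body, on its centre line; the fingertips stand 64 mm ahead of it and the grasp point (between the pads) lies 45 mm ahead of it; z points along the fingers, y is the line along which they close (so a half turn about z gives the same grasp; the last joint's range is limited). The gripper opens to 88 mm and grips with 3 to 60 N. Pads are 18 mm wide; open, the fingers measure 123 mm over their backs; the gripper's body (75 mm by 187 mm) begins 45 mm behind the grasp point.
Start: joints at [-1.171, 0.689, -0.195, 1.565, 0.157, 0.902, -0.215], TCP at [0.224, 0.584, 0.303] pointing down, gripper open.
Joint ranges: [-3.01, 3.01], [-0.46, 2.08], [-1.47, 1.51], [0.13, 2.56], [-1, 4.14], [0.04, 2.09], [-2.66, 2.66]. Speed limits (rad/s): [2.57, 2.57, 3.14, 3.14, 3.14, 3.14, 3.14].

INTERFACE

Orientations are given as a unit quaternion [x, y, z, w].
In Python, from plant import r gives the robot as it stands.
- The arm moves only by the tool play_rows, never from a script. Its arguments are lists of equal length, an entry for each row: "translation": the shift along the tool's x, y, z in m, a list of three; "delta_rot": the turn, a rotation vector about the tool's x, y, z in degrees, a list of three; "grip": the opening, from -1 (shut) to 1 (fully open). In form: {"translation": [[x, y, z], ...], "delta_rot": [[rx, ry, rz], ...], "grip": [grip, ...]}. A call has 1 to 20 rows; each row shifts and turns the commanded pose from where the row before left it, along the tool's axes as they then stand; what a row does not reach is not made up. A row lasts 1/8 s, in which the tool goes at most 62.5 mm and 10.7 degrees, less where a joint would pass 70% of its speed; a pose out of reach is approached as far as the arm can. A call with a gripper value outside its range is refused whole. The fingers move at their own pace and stop on an object; "squeeze" is the grip in N (left out, the last holds). Time passes only in rows, so rows that do not move let the fingers close. It gives the time, the measured TCP pose, the force, the opening and the grip force at its end, in the units of the state.
- r.get_state(): the state, without advancing time (a new reading comes with each control period).
- r.snapshot(name): name is "scene" or "side" or "wrist"; returns the picture (420x560x3 uint8, blue, green, red); there is no depth.
- r.get_calibration(name): a dict with "intrinsics" (3x3 intrinsics, pixels), "k1" (the pictures are not rectified: a ray, as slopes to the right and down, at radius r is drawn at 1 + k1 r^2 times it, then the intrinsics apply), "eye" and "rotation" of the camera in the world. Camera axes: x right, y up, looking along -z (the intrinsics and any distortion apply to the point x, -y, -z); pixel columns grow to the right and rows downward; lengths in m; the calibration is good to about 2 mm. A picture is of the moment at which its call begins: read the wrist's pose just before it. get_calibration takes no time and is no camera call; for the wrist camera it gives the pose at the moment of the call.
- r.finish_job(): hands the job in; it is judged then, once.
Trained networks look in the newest picture that a camera, given by its name, has taken for a name from the list of things; names that differ only in an ending like _2 or _b are one class to them, and where a whole thing is asked for, a point or a joint stands for the part that bears it (a point fixed in the world has none). Each returns a list of dicts, best first, with "confidence" (0 to 1); they miss things now and then, are a little off and sometimes report something else, mostly with a low value. They report only what shows in the picture. A call takes as long as a camera call.
- r.look_for(camera, target): "point" ([x, y, z] in m, in world coordinates, good to about 4 mm: the middle of the surface that is visible of it).
- r.silhouettes(camera, target): "pixels" (420x560 bool, what is visible of it).
The state is a dict: "clock": time; "q": joint angles; "qd": joint speeds; "joint_torque": joint torques, N m; "tool_pos": TCP position; "eef_rot": TCP orientation; "contact_force": force on the tool from outside, world axes, zero at the start; "moment": the same for the moment, N m; "opening": opening from 0.0 (shut) to 1.0 (fully open); "finger_force": force on a finger pad.
Only numpy, scipy, OpenCV 4.12 (cv2) and the standard library are available. Lean on these libraries where they do the work, as an engineer would, in place of code of your own. Each camera call takes 0.05 s, during which the arm holds its last target. There are 200 camera calls.

## Working session

There is one attempt and no reset: what is moved stays moved. The work goes in short steps, Python scripts to look and compute and a tool call to move; the robot and the scene stay as the last step left them, time stands still between calls to the robot, and variables do not carry over. Pictures are saved under pics/ and viewed, at most 14 in all, crops included, and the job is handed in when it is done.

Besides the shell and the picture viewer there is one more tool, called by a JSON object that holds its "op" and its "data", one argument or row to a line. play_rows: Moves the arm, as the interface text tells. Its arguments: {"type":"object","properties":{"translation":{"type":"array","items":{"type":"array","items":{"type":"number"}}},"delta_rot":{"type":"array","items":{"type":"array","items":{"type":"number"}}},"grip":{"type":"array","items":{"type":"number"}},"squeeze":{"type":"number"}},"required":["translation","delta_rot","grip"]}

```bash
mkdir -p pics; ls
python3 - <<'E'
from plant import r
import cv2,numpy as np
print(r.get_state())
a=r.snapshot("scene");b=r.snapshot("side")
cv2.imwrite("pics/scene0.png",a);cv2.imwrite("pics/side0.png",b)
for c in ["scene","side"]:
    k=r.get_calibration(c);print(c,k)
    for t in "jig weight_small weight_large press_plate drive rest_large rest_small plate_stand job_tray flux_tin".split():
        print(t,[(np.round(d["point"],3).tolist(),round(d["confidence"],2)) for d in r.look_for(c,t)[:3]])
E
```

```text
pics
{'clock': 0.0, 'q': array([-1.1712081 ,  0.68999688, -0.19448484,  1.56634244,  0.15732348,
        0.90247593, -0.2151602 ]), 'qd': array([-0.00079009, -0.00035534, -0.00093853, -0.00110768,  0.00054828,
       -0.0003176 ,  0.00015495]), 'joint_torque': array([ 2.46699465e-04, -5.27553570e+01, -1.26704648e+00, -1.53425878e+01,
       -5.27663436e-02,  6.70986497e-03,  1.62631868e-04]), 'tool_pos': array([0.2234269 , 0.58315405, 0.30190155]), 'eef_rot': array([ 1.81868190e-01,  9.83322492e-01, -9.11405108e-04, -8.46579584e-05]), 'contact_force': array([ 1.32725297, -0.88854602, -0.73816297]), 'moment': array([-0.02631375,  0.03076914, -0.02601096]), 'finger_force': 0.0, 'opening': 0.9968107258578938}
scene {'intrinsics': array([[398.31188736,   0.        , 280.90225037],
       [  0.        , 398.31188736, 211.50516507],
       [  0.        ,   0.        ,   1.        ]]), 'k1': 0.035157368605424406, 'eye': array([6.43286002e-04, 4.52305327e-01, 7.04136546e-01]), 'rotation': array([-0.14271291,  0.34908813,  0.84793529, -0.37252685])}
jig [([0.395, 0.24, 0.01], 0.58)]
weight_sm
[... 631 characters left out ...]
5.82785924],
       [  0.        ,   0.        ,   1.        ]]), 'k1': -0.04021350681824412, 'eye': array([-0.3564711 ,  0.11623101,  0.74750855]), 'rotation': array([-0.29117158,  0.30951588,  0.67556933, -0.60251566])}
jig [([0.394, 0.208, 0.012], 0.8)]
weight_small [([0.406, 0.216, 0.046], 0.59), ([0.445, 0.213, 0.09], 0.49)]
weight_large [([0.407, 0.193, 0.026], 0.74), ([0.43, 0.208, 0.068], 0.53)]
press_plate [([0.405, 0.216, 0.047], 0.6)]
drive [([0.408, 0.194, 0.03], 0.41)]
rest_large [([0.388, 0.355, 0.009], 0.59)]
rest_small [([0.486, 0.361, 0.014], 0.67)]
plate_stand [([0.485, 0.359, 0.013], 0.57)]
job_tray [([0.431, -0.295, -0.0], 0.78), ([0.487, 0.357, 0.012], 0.56)]
flux_tin []
```

View pics/scene0.png

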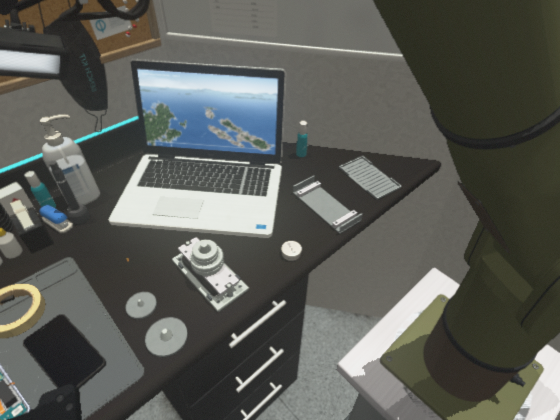

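View pics/side0.png

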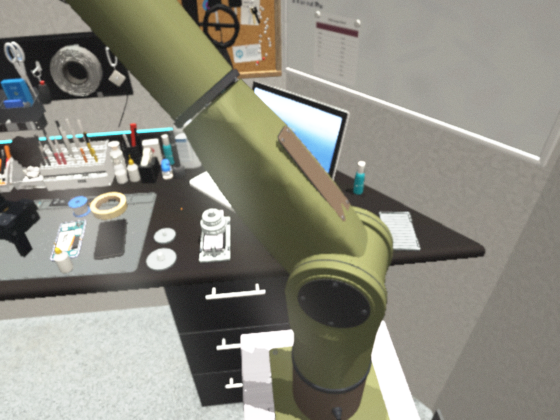

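The scene picture shows the stack at about (208,262), the rests at (141,305) and (167,337), the tin at (291,250), the stand at (327,204) and the tray at (370,176). In the side view the stack is at (213,232) and the arm hides the stand.

```bash
cat > h.py <<'E'
from plant import r
import cv2,numpy as np
from scipy.spatial.transform import Rotation as R
def tf(cal): return np.array(cal["eye"]),R.from_quat(cal["rotation"]).as_matrix()
def proj(cal,P):
    e,M=tf(cal);c=(np.atleast_2d(P)-e)@M
    u=c[:,0]/-c[:,2];v=-c[:,1]/-c[:,2];s=1+cal["k1"]*(u*u+v*v)
    K=cal["intrinsics"];return np.c_[K[0,0]*u*s+K[0,2],K[1,1]*v*s+K[1,2]]
def ray(cal,px):
    K=cal["intrinsics"]
    d=cv2.undistortPoints(np.float64(px).reshape(-1,1,2),K,np.array([cal["k1"],0,0,0.]))[:,0]
    e,M=tf(cal);return e,np.c_[d[:,0],-d[:,1],-np.ones(len(d))]@M.T
def onz(cal,px,z):
    e,d=ray(cal,px);return e+d*((z-e[2])/d[:,2])[:,None]
def tri(obs):  # [(cal,px)]
    A=np.zeros((3,3));b=np.zeros(3)
    for cal,px in obs:
        e,d=ray(cal,[px]);d=d[0]/np.linalg.norm(d[0]);P=np.eye(3)-np.outer(d,d);A+=P;b+=P@e
    return np.linalg.solve(A,b)
def tool(s=None):
    s=s or r.get_state();M=R.from_quat(s["eef_rot"]).as_matrix();return s["tool_pos"],M
def plan(xyz,yaw=None,s=None):
    """turn (deg about tool z, first) to bring tool y to world yaw (deg, mod 180), tilt fix, then shift in tool axes mm"""
    p,M=tool(s);y0=np.degrees(np.arctan2(M[1,1],M[0,1]));
    dz=0 if yaw is None else -(((yaw-y0)+90)%180-90)
    Y=np.radians(y0-dz);T=np.array([[np.sin(Y),np.cos(Y),0],[-np.cos(Y),np.sin(Y),0],[0,0,-1]])
    if True: print("tilt rotvec to level (tool deg)",np.round(np.degrees((R.from_matrix(M).inv()*R.from_matrix(np.c_[[np.sin(np.radians(y0)),-np.cos(np.radians(y0)),0],[np.cos(np.radians(y0)),np.sin(np.radians(y0)),0],[0,0,-1.]])).as_rotvec()),2))
    print("pos",np.round(p,4),"yaw_y",round(y0,2),"turn",round(dz,2),"shift mm",np.round(T.T@(np.array(xyz)-p)*1000,1))
E
python3 - <<'E'
from h import *
c=r.get_calibration("wrist");p,M=tool();e,C=tf(c)
print(c["intrinsics"],c["k1"],"cam in tool",M.T@(e-p),"\n",M.T@C)
s=r.get_calibration("scene")
for n,px,z in [("stand corners",[(294,188),(316,179),(361,214),(337,229)],.02),("tray",[(341,163),(363,157),(400,187),(383,198)],.005),("jig",[(174,262),(208,238),(248,289),(216,306)],.012),("tin",[(291,247)],.02),("laptop",[(111,226),(276,233),(281,160),(149,155)],.01)]:
    print(n,np.round(onz(s,px,z),3).tolist())
plan([.36,.27,.36],None)
E
```

```text
[[360.02475764   0.         272.6246658 ]
 [  0.         360.02475764 206.78310944]
 [  0.           0.           1.        ]] -0.014337610811841645 cam in tool [ 0.08054484 -0.00029277 -0.08221082] 
 [[-8.22905522e-04  9.49923361e-01  3.12481889e-01]
 [ 9.99999653e-01  7.40296226e-04  3.82999978e-04]
 [ 1.32491464e-04  3.12482095e-01 -9.49923640e-01]]
stand corners [[0.52, -0.094, 0.02], [0.506, -0.161, 0.02], [0.346, -0.149, 0.02], [0.353, -0.07, 0.02]]
tray [[0.517, -0.276, 0.005], [0.493, -0.343, 0.005], [0.348, -0.316, 0.005], [0.352, -0.248, 0.005]]
jig [[0.529, 0.256, 0.012], [0.536, 0.163, 0.012], [0.37, 0.183, 0.012], [0.382, 0.254, 0.012]]
tin [[0.386, 0.046, 0.02]]
laptop [[0.716, 0.305, 0.01], [0.445, 0.037, 0.01], [0.634, -0.156, 0.01], [0.894, 0.104, 0.01]]Traceback (most recent call last):
  File "<stdin>", line 7, in <module>
  File "h.py", line 27, in plan
    if True: print("tilt rotvec to level (tool deg)",np.round(np.degrees((R.from_matrix(M).inv()*R.from_matrix(np.c_[[np.sin(np.radians(y0)),-np.cos(np.radians(y0)),0],[np.cos(np.radians(y0)),np.sin(np.radians(y0)),0],[0,0,-1.]])).as_rotvec()),2))
                                                                                                 ~~~~~~~~~~~~~^^^^^^^^^^^^^^^^^^^^^^^^^^^^^^^^^^^^^^^^^^^^^^^^^^^^^^^^^^^^^^^^^^^^^^^^^^^^^^^^^^^^^^^^^^^^^^^^^^^^^^^^^^^^^^^^^^^^^^^
  File "scipy/spatial/transform/_rotation.pyx", line 1143, in scipy.spatial.transform._rotation.Rotation.from_matrix
ValueError: Non-positive determinant (left-handed or null coordinate frame) in rotation matrix 0: [[ 0.93385049  0.35766361  0.        ]
 [-0.35766361  0.93385049  0.        ]
 [ 0.          0.         -1.        ]].
```

```bash
python3 - <<'E'
s=open('h.py').read()
s=s.replace("T=np.array([[np.sin(Y),np.cos(Y),0],[-np.cos(Y),np.sin(Y),0],[0,0,-1]])","T=lev(Y)")
import re
s=re.sub(r"R\.from_matrix\(np\.c_.*?0,0,-1\.\]\]\)","R.from_matrix(lev(np.radians(y0)))",s)
s=s.replace("def plan","def lev(Y): return np.array([[-np.sin(Y),np.cos(Y),0],[np.cos(Y),np.sin(Y),0],[0,0,-1.]])\ndef plan")
open('h.py','w').write(s)
E
python3 - <<'E'
from h import *
plan([.37,.26,.35],90)
E
```

```text
tilt rotvec to level (tool deg) [ 0.01 -0.    0.  ]
pos [0.2235 0.5837 0.3028] yaw_y 69.04 turn -20.96 shift mm [-146.5 -323.7  -47.2]
```

{"op": "play_rows", "data": {
  "translation": [
    [0,0,-0.005],
    [0,0,-0.005],
    [0,0,-0.005],
    [-0.018,-0.04,-0.004],
    [-0.018,-0.04,-0.004],
    [-0.018,-0.04,-0.004],
    [-0.018,-0.04,-0.004],
    [-0.018,-0.04,-0.004],
    [-0.018,-0.04,-0.004],
    [-0.018,-0.04,-0.004],
    [-0.02,-0.044,-0.004],
    [0,0,0],
    [0,0,0]
  ],
  "delta_rot": [
    [0,0,-7],
    [0,0,-7],
    [0,0,-7],
    [0,0,0],
    [0,0,0],
    [0,0,0],
    [0,0,0],
    [0,0,0],
    [0,0,0],
    [0,0,0],
    [0,0,0],
    [0,0,0],
    [0,0,0]
  ],
  "grip": [1,1,1,1,1,1,1,1,1,1,1,1,1]
}}

```text
clock: 2.72
tool_pos: [0.3697, 0.2605, 0.3499]
eef_rot: [-0.0, 1.0, 0.001, 0.0]
contact_force: [0.6, 0.5, -0.6]
opening: 0.999
finger_force: 0.0
```

Run:
```python
from h import *
import pickle
c=r.get_calibration("wrist");im=r.snapshot("wrist");cv2.imwrite("pics/w1.png",im)
print(tool()[0])
out={"cal":c}
for t in "jig weight_small weight_large press_plate drive rest_large rest_small flux_tin".split():
    print(t,[(np.round(d["point"],3).tolist(),round(d["confidence"],2)) for d in r.look_for("wrist",t)[:2]])
    S=r.silhouettes("wrist",t)
    if S:
        m=S[0]["pixels"].astype(np.uint8);out[t]=m
        q,_=cv2.findContours(m,0,2);q=max(q,key=cv2.contourArea)
        print("   ",round(S[0]["confidence"],2),cv2.minAreaRect(q),m.sum())
pickle.dump(out,open("w1.pkl","wb"))
```

```text
[0.36933969 0.26103299 0.34987479]
jig [([0.451, 0.22, 0.092], 0.73), ([0.398, 0.236, 0.011], 0.56)]
    0.55 ((236.5, 225.0), (126.0, 65.0), 90.0) 2203
weight_small [([0.447, 0.221, 0.092], 0.63), ([0.494, -0.095, 0.004], 0.21)]
    0.6 ((231.75, 254.25), (45.2205696105957, 48.066619873046875), 18.434947967529297) 1540
weight_large [([0.434, 0.222, 0.064], 0.72), ([0.423, 0.216, 0.042], 0.45)]
    0.8 ((234.05406188964844, 237.6756591796875), (59.84123229980469, 47.34690856933594), 9.462322235107422) 1142
press_plate [([0.426, 0.218, 0.044], 0.83)]
    0.7 ((234.5, 198.5), (45.0, 41.0), 90.0) 2516
drive [([0.425, 0.243, 0.031], 0.77), ([0.379, 0.044, 0.017], 0.26)]
    0.57 ((257.91387939453125, 207.0029754638672), (42.1129035949707, 7.340465545654297), 88.02507019042969) 420
rest_large [([0.394, 0.356, 0.008], 0.79)]
    0.88 ((351.5, 180.5), (61.0, 61.0), 90.0) 2978
rest_small [([0.487, 0.356, 0.011], 0.74)]
    0.85 ((348.0, 249.5), (41.0, 44.0), 90.0) 1467
flux_tin []
    0.65 ((94.0, 172.5), (37.0, 42.0), 90.0) 1304
```

View pics/w1.png

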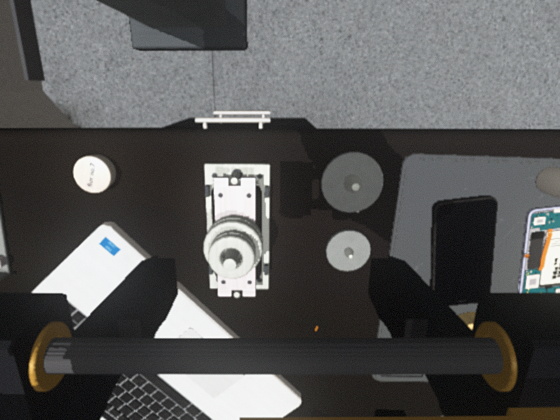

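The wrist picture shows the stack with the post top near (231,257), the bed's right edge from (271,164) to (269,289), the large rest at (352,181), the small rest at (348,250) and the tin at (94,173).

Run:
```python
from h import *
import pickle
o=pickle.load(open("w1.pkl","rb"));c=o["cal"];s=r.get_calibration("scene")
def ell(m):
    q,_=cv2.findContours(m.astype(np.uint8),0,2);q=max(q,key=cv2.contourArea);return cv2.fitEllipse(q)[0],q[:,0].astype(float)
r.snapshot("scene")
for t,z in [("rest_large",.008),("rest_small",.008),("flux_tin",.02),("weight_small",.092)]:
    e,q=ell(o[t]);P=onz(c,q,z);(cx,cy),rad=cv2.minEnclosingCircle(P[:,:2].astype(np.float32).reshape(-1,1,2))
    print(t,"wrist on z:",np.round([cx,cy],4),"dia",round(2*rad,4),"ell ctr",np.round(onz(c,[e],z)[0],4),end=" ")
    S=r.silhouettes("scene",t)
    if S:
        e2,q2=ell(S[0]["pixels"]);print("scene",np.round(onz(s,[e2],z)[0],4),"tri",np.round(tri([(c,e),(s,e2)]),4))
    else: print()
print("bed",np.round(onz(c,[(205,164),(271,164),(269,289),(238,164)],.012),4).tolist())
print("dowels",np.round(onz(c,[(235,180),(237,293)],.046),4).tolist())
print("plate corners",np.round(onz(c,[(216,177),(256,177),(255,297),(216,295)],.044),4).tolist())
print("post top",np.round(onz(c,[(231,258)],.106),4))
im=cv2.imread("pics/w1.png")[150:310,190:280];cv2.imwrite("pics/w1c.png",cv2.resize(im,None,fx=3.6,fy=3.6,interpolation=cv2.INTER_CUBIC))
```

```text
rest_large wrist on z: [0.3964 0.3564] dia 0.077 ell ctr [0.3957 0.3557 0.008 ] scene [0.3931 0.3587 0.008 ] tri [ 3.978e-01  3.576e-01 -3.000e-04]
rest_small wrist on z: [0.4867 0.3572] dia 0.0602 ell ctr [0.4866 0.3571 0.008 ] scene [0.4846 0.3596 0.008 ] tri [0.4899 0.3587 0.0006]
flux_tin wrist on z: [0.3821 0.0517] dia 0.0522 ell ctr [0.3821 0.0515 0.02  ] scene [0.3794 0.0527 0.02  ] tri [0.3841 0.0475 0.0115]
weight_small wrist on z: [0.4531 0.2161] dia 0.0556 ell ctr [0.4526 0.2175 0.092 ] scene [0.4482 0.2239 0.092 ] tri [0.4639 0.2152 0.0698]
bed [[0.374, 0.1802, 0.012], [0.374, 0.2583, 0.012], [0.5423, 0.2554, 0.012], [0.374, 0.2193, 0.012]]
dowels [[0.385, 0.2187, 0.046], [0.5274, 0.2165, 0.046]]
plate corners [[0.3821, 0.1976, 0.044], [0.3821, 0.2418, 0.044], [0.5343, 0.2384, 0.044], [0.5315, 0.1902, 0.044]]
post top [[0.4503 0.2185 0.106 ]]
```

View pics/w1c.png

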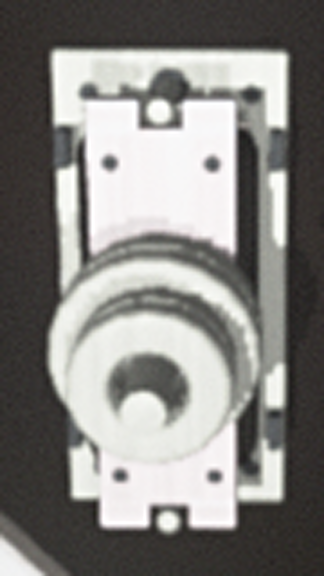

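The crop shows the dowel tops at about (234,181) and (237,295), the post top at (230,264) and the small weight's top ring centred near (231,255).

Run:
```python
from h import *
import pickle
c=pickle.load(open("w1.pkl","rb"))["cal"]
f=lambda L:[(190+(a+.5)/3.6-.5,150+(b+.5)/3.6-.5) for a,b in L]
print("dowels",np.round(onz(c,f([(159,111),(168,522)]),.046),4).tolist())
print("bed",np.round(onz(c,f([(52,50),(288,50),(284,500),(72,498)]),.012),4).tolist())
print("post",np.round(onz(c,f([(144,411)]),.106),4).tolist())
print("small top L,R,bottom,centre",np.round(onz(c,f([(65,385),(233,380),(150,463),(148,380)]),.092),4).tolist())
print("large L,R",np.round(onz(c,f([(48,340),(262,330)]),.07),4).tolist())
print("plate near edge",np.round(onz(c,f([(85,100),(236,97),(236,528),(100,526)]),.044),4).tolist())
plan([.448,.219,.20],90)
```

```text
dowels [[0.3855, 0.2174, 0.046], [0.5297, 0.2156, 0.046]]
bed [[0.3734, 0.1792, 0.012], [0.3734, 0.2567, 0.012], [0.5416, 0.2548, 0.012], [0.5408, 0.1766, 0.012]]
post [[0.4567, 0.2169, 0.106]]
small top L,R,bottom,centre [[0.4556, 0.1924, 0.092], [0.454, 0.2411, 0.092], [0.481, 0.2161, 0.092], [0.454, 0.2165, 0.092]]
large L,R [[0.4512, 0.1838, 0.07], [0.4479, 0.249, 0.07]]
plate near edge [[0.3825, 0.1945, 0.044], [0.3816, 0.2409, 0.044], [0.5333, 0.2386, 0.044], [0.5326, 0.1919, 0.044]]
tilt rotvec to level (tool deg) [ 0.01  0.   -0.  ]
pos [0.3698 0.2598 0.3497] yaw_y 90.04 turn 0.04 shift mm [-78.2 -40.8 149.7]
```

{"op": "play_rows", "data": {
  "translation": [
    [-0.02,-0.011,0.02],
    [-0.022,-0.011,0.03],
    [-0.022,-0.011,0.035],
    [-0.021,-0.01,0.035],
    [0,0,0.02],
    [0,0,0.01],
    [0,0,0],
    [0,0,0]
  ],
  "delta_rot": [
    [0,0,0.4],
    [0,0,0.4],
    [0,0,0],
    [0,0,0],
    [0,0,0],
    [0,0,0],
    [0,0,0],
    [0,0,0]
  ],
  "grip": [1,1,1,1,1,1,1,1]
}}

```text
clock: 4.82
tool_pos: [0.4546, 0.2166, 0.2005]
eef_rot: [0.006, 1.0, 0.0, 0.001]
contact_force: [0.1, -0.3, 0.3]
opening: 1.0
finger_force: 0.0
```

Run:
```python
from h import *
import pickle
c=r.get_calibration("wrist");im=r.snapshot("wrist");cv2.imwrite("pics/w2.png",im);pickle.dump(c,open("w2.pkl","wb"))
print(r.get_state()["clock"])
plan([.455,.2165,.137],89.2)
print("pred px post, small top, large top",proj(c,[[.4567,.2169,.106],[.455,.2165,.092],[.452,.2165,.07],[.3855,.2174,.046]]).round(1).tolist())
```

```text
4.875
tilt rotvec to level (tool deg) [ 0.06  0.09 -0.  ]
pos [0.4547 0.2166 0.2006] yaw_y 89.27 turn 0.07 shift mm [-0.3 -0.1 63.6]
pred px post, small top, large top [[274.2, 250.0], [273.4, 236.9], [273.2, 218.8], [273.2, 107.3]]
```

View pics/w2.png

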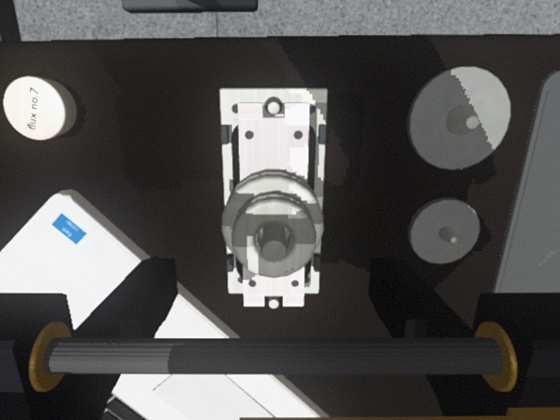

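The prediction from the first view fits this one: post top at (274,249), near dowel at (273,106), small ring centred near (273,235). The heights therefore agree, and I can go down and grip.

{"op": "play_rows", "data": {
  "translation": [
    [0,0,0.02],
    [0,0,0.02],
    [0,0,0.015],
    [0,0,0.008],
    [0,0,0],
    [0,0,0],
    [0,0,0],
    [0,0,0],
    [0,0,0],
    [0,0,0],
    [0,0,0]
  ],
  "delta_rot": [
    [0,0,0],
    [0,0,0],
    [0,0,0],
    [0,0,0],
    [0,0,0],
    [0,0,0],
    [0,0,0],
    [0,0,0],
    [0,0,0],
    [0,0,0],
    [0,0,0]
  ],
  "grip": [1,1,1,1,1,0.0,0.0,0.0,0.0,0.0,0.0],
  "squeeze": 30
}}

```text
clock: 6.25
tool_pos: [0.4546, 0.2164, 0.1369]
eef_rot: [0.007, 1.0, 0.0, 0.0]
contact_force: [-0.5, 0.8, 2.1]
opening: 0.522
finger_force: 30.0
```

Run:
```python
from h import *
import pickle
print({k:r.get_state()[k] for k in ("opening","finger_force","contact_force","clock")})
c1=pickle.load(open("w1.pkl","rb"));
c2=r.get_calibration("wrist");r.snapshot("wrist")
for t in ("rest_large","rest_small"):
    S=r.silhouettes("wrist",t)
    if not S: print(t,"none");continue
    E=[]
    for m in (c1[t],S[0]["pixels"].astype(np.uint8)):
        q,_=cv2.findContours(m,0,2);q=max(q,key=cv2.contourArea);E.append(cv2.fitEllipse(q)[0])
    print(t,"px",np.round(E[1]),"on z",onz(c2,[E[1]],.008).round(4),"tri",tri([(c1["cal"],E[0]),(c2,E[1])]).round(4))
plan([.4865,.357,.2])
```

```text
{'opening': 0.5219840939186825, 'finger_force': 30.0097886599724, 'contact_force': array([-0.47863842,  0.79262059,  2.07079718]), 'clock': 6.25}
rest_large px [512. 125.] on z [[0.3955 0.3549 0.008 ]] tri [0.3958 0.3559 0.0067]
rest_small px [487. 264.] on z [[0.4849 0.3557 0.008 ]] tri [0.4873 0.3578 0.0049]
tilt rotvec to level (tool deg) [ 0.04  0.02 -0.  ]
pos [0.4545 0.2164 0.1368] yaw_y 89.26 turn 0 shift mm [-30.1 141.  -63.2]
```

{"op": "play_rows", "data": {
  "translation": [
    [0,0,-0.005],
    [0,0,-0.015],
    [0,0,-0.02],
    [0,0,-0.015],
    [0,0,0],
    [0,0,0]
  ],
  "delta_rot": [
    [0,0,0],
    [0,0,0],
    [0,0,0],
    [0,0,0],
    [0,0,0],
    [0,0,0]
  ],
  "grip": [0,0,0,0,0,0]
}}

```text
clock: 7.15
tool_pos: [0.4542, 0.2156, 0.1916]
eef_rot: [0.007, 1.0, -0.0, -0.0]
contact_force: [0.1, -0.8, -2.5]
opening: 0.522
finger_force: 30.0
```

Run:
```python
from h import *
s=r.get_state();print(s["contact_force"],s["opening"],s["moment"],s["clock"])
c=r.get_calibration("wrist");im=r.snapshot("wrist");cv2.imwrite("pics/w3.png",im)
p,M=tool()
g=p+M@np.array([0,0,.064]);print("tip ctr px",proj(c,[g]))
print("weight bottom/top ctr if centred",proj(c,[g+[0,0,-.003],g+[0,0,.019]]))
print("large top centre exp",proj(c,[[.452,.2165,.07],[.4567,.2169,.106]]))
plan([.4865,.357,.19])
```

```text
[ 0.07711693 -0.76668359 -2.54365115] 0.5215157219390085 [-0.01238363  0.03848118 -0.05136372] 7.15
tip ctr px [[274.10050133 274.21487393]]
weight bottom/top ctr if centred [[274.08102791 271.05408358]
 [274.24129775 297.07937694]]
large top centre exp [[275.28882067 224.88713617]
 [276.6046805  258.51872449]]
tilt rotvec to level (tool deg) [-0.05 -0.06 -0.  ]
pos [0.4541 0.2156 0.1914] yaw_y 89.23 turn 0 shift mm [-30.5 141.8   1.4]
```

View pics/w3.png

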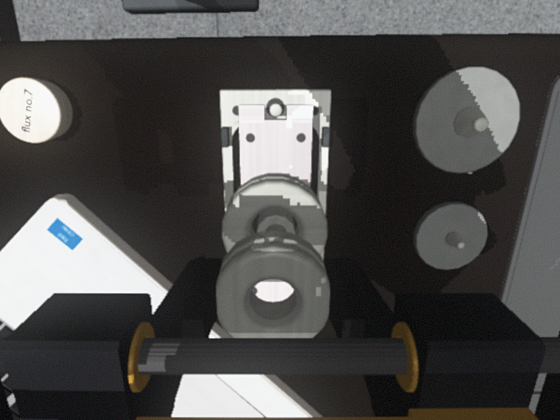

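Picture w3 shows the ring held level, with its bore at (273,291). The post stays behind and the small rest's peg tip is at about (461,245).

Run:
```python
from h import *
import pickle
c2=pickle.load(open("w2.pkl","rb"));c3=r.get_calibration("wrist")
a=cv2.imread("pics/w2.png");b=cv2.imread("pics/w3.png")
f=lambda im,x,y,w,h:cv2.resize(im[y:y+h,x:x+w],(400,300),interpolation=cv2.INTER_CUBIC)
cv2.imwrite("pics/pegs.png",np.vstack([np.hstack([f(a,400,180,100,75+15)[:300],f(b,405,190,100,90)]),np.hstack([f(a,400,60,120,90+30),f(b,405,60,120,120)])]))
print("bore",onz(c3,[(273,291)],tool()[0][2]-.064+.019),"tool",tool()[0])
for n,p2,p3,z in [("small",(453,240),(461,245),.023),("large",(473,123),(481,125),.026)]:
    print(n,onz(c2,[p2],z).round(4),onz(c3,[p3],z).round(4))
```

```text
bore [[0.45092036 0.21516637 0.14639046]] tool [0.45407097 0.21563397 0.19139046]
small [[0.4891 0.3576 0.023 ]] [[0.4883 0.3579 0.023 ]]
large [[0.3987 0.3573 0.026 ]] [[0.3983 0.3567 0.026 ]]
```

View pics/pegs.png

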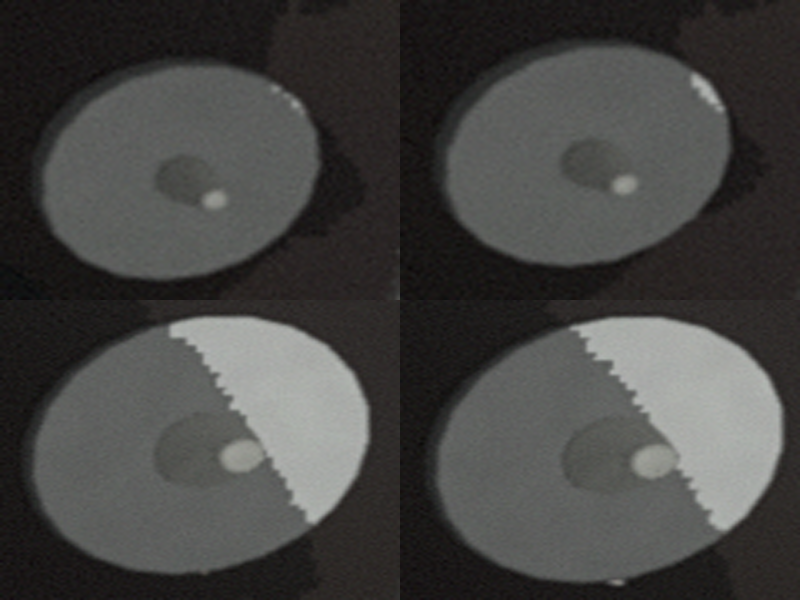

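The crops confirm the peg tips: small rest at (453.6,240) in w2 and (461,245) in w3, large rest at (472.6,122.4) and (481,124.4).

{"op": "play_rows", "data": {
  "translation": [
    [-0.004,0.015,0],
    [-0.006,0.025,0],
    [-0.006,0.03,0],
    [-0.006,0.03,0],
    [-0.006,0.025,0],
    [-0.0055,0.0175,0],
    [0,0,0.02],
    [0,0,0.03],
    [0,0,0.03],
    [0,0,0.01],
    [0,0,0],
    [0,0,0]
  ],
  "delta_rot": [
    [0,0,0],
    [0,0,0],
    [0,0,0],
    [0,0,0],
    [0,0,0],
    [0,0,0],
    [0,0,0],
    [0,0,0],
    [0,0,0],
    [0,0,0],
    [0,0,0],
    [0,0,0]
  ],
  "grip": [0,0,0,0,0,0,0,0,0,0,0,0]
}}

```text
clock: 8.7
tool_pos: [0.4903, 0.3589, 0.1027]
eef_rot: [0.007, 1.0, 0.001, 0.001]
contact_force: [0.7, 0.3, -2.5]
opening: 0.519
finger_force: 30.0
```

Run:
```python
from h import *
plan([.4898,.3577,.075],90)
im=r.snapshot("wrist");cv2.imwrite("pics/w4.png",im[150:400,120:450])
```

```text
tilt rotvec to level (tool deg) [ 0.09  0.08 -0.  ]
pos [0.4903 0.3589 0.1027] yaw_y 89.24 turn -0.76 shift mm [ 0.5 -1.2 27.7]
```

View pics/w4.png

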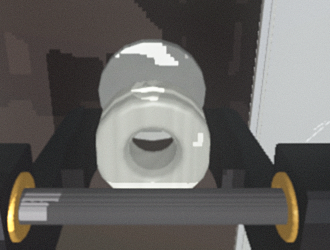

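The weight hangs centred over the small rest (rest near column 152, weight at 153 in the crop). I'll lower it gently.

{"op": "play_rows", "data": {
  "translation": [
    [0.0005,-0.001,0.008],
    [0,0,0.008],
    [0,0,0.006],
    [0,0,0.003],
    [0,0,0.002],
    [0,0,0],
    [0,0,0]
  ],
  "delta_rot": [
    [0,0,0],
    [0,0,0],
    [0,0,0],
    [0,0,0],
    [0,0,0],
    [0,0,0],
    [0,0,0]
  ],
  "grip": [0,0,0,0,0,0,0]
}}

```text
clock: 9.62
tool_pos: [0.4885, 0.3577, 0.075]
eef_rot: [0.006, 1.0, 0.0, -0.0]
contact_force: [-5.3, -0.3, 4.2]
opening: 0.524
finger_force: 30.0
```

{"op": "play_rows", "data": {
  "translation": [
    [0.0015,0,0],
    [0.0015,0,0],
    [0,0,0],
    [0,0,0]
  ],
  "delta_rot": [
    [0,0,0],
    [0,0,0],
    [0,0,0],
    [0,0,0]
  ],
  "grip": [0,0,0,0]
}}

```text
clock: 10.12
tool_pos: [0.4876, 0.3573, 0.075]
eef_rot: [0.007, 1.0, 0.0, 0.001]
contact_force: [1.8, 1.7, 1.6]
opening: 0.519
finger_force: 30.0
```

{"op": "play_rows", "data": {
  "translation": [
    [0,0,0.001],
    [0,0,0],
    [0,0,0]
  ],
  "delta_rot": [
    [0,0,0],
    [0,0,0],
    [0,0,0]
  ],
  "grip": [0,0,0]
}}

```text
clock: 10.5
tool_pos: [0.4875, 0.3573, 0.0749]
eef_rot: [0.007, 1.0, 0.0, 0.001]
contact_force: [0.8, 0.4, 9.3]
opening: 0.522
finger_force: 30.1
```

{"op": "play_rows", "data": {
  "translation": [
    [0,0,0],
    [0,0,0],
    [0,0,0],
    [0,0,-0.03],
    [0,0,-0.05],
    [0,0,-0.04],
    [0.008,-0.03,0],
    [0.008,-0.04,0],
    [0.008,-0.04,0],
    [0.007,-0.03,0],
    [0,0,0],
    [0,0,0]
  ],
  "delta_rot": [
    [0,0,0],
    [0,0,0],
    [0,0,0],
    [0,0,0],
    [0,0,0],
    [0,0,0],
    [0,0,0],
    [0,0,0],
    [0,0,0],
    [0,0,0],
    [0,0,0],
    [0,0,0]
  ],
  "grip": [0.5,1,1,1,1,1,1,1,1,1,1,1]
}}

```text
clock: 12.0
tool_pos: [0.4538, 0.2189, 0.1938]
eef_rot: [0.006, 1.0, 0.001, 0.0]
contact_force: [-0.4, 0.7, -0.5]
opening: 1.003
finger_force: 0.0
```

Run:
```python
from h import *
import pickle
c=r.get_calibration("wrist");im=r.snapshot("wrist");cv2.imwrite("pics/w5.png",im);pickle.dump(c,open("w5.pkl","wb"))
plan([.454,.2165,.116],89.2)
for t,z in (("weight_small",.03),("weight_large",.07)):
    S=r.silhouettes("wrist",t)
    if S:
        m=S[0]["pixels"].astype(np.uint8);q,_=cv2.findContours(m,0,2);q=max(q,key=cv2.contourArea)[:,0].astype(float)
        P=onz(c,q,z)[:,:2].astype(np.float32).reshape(-1,1,2);print(t,S[0]["confidence"],cv2.minEnclosingCircle(P),P[:,0].min(0),P[:,0].max(0),q.min(0),q.max(0))
```

```text
tilt rotvec to level (tool deg) [ 0.11  0.04 -0.  ]
pos [0.4538 0.2193 0.1938] yaw_y 89.33 turn 0.13 shift mm [-0.2 -2.8 77.8]
weight_large 0.82 ((0.4540950655937195, 0.21649770438671112), 0.034917742013931274) [0.4194809  0.18343939] [0.48856398 0.24773748] [216. 172.] [320. 277.]
```

View pics/w5.png

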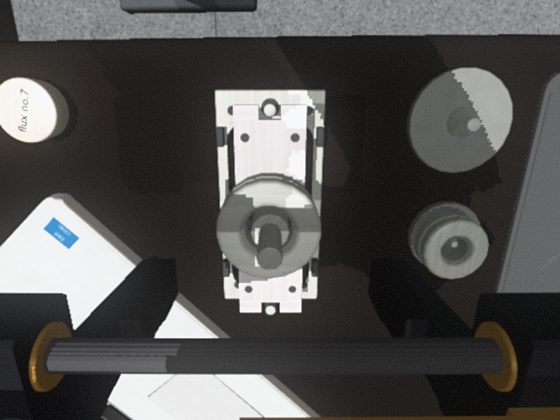

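The small weight sits on its rest at (455,242) with the peg in its bore. The large ring is centred at about (269,226).

{"op": "play_rows", "data": {
  "translation": [
    [-0.001,-0.0015,0.02],
    [-0.001,-0.0015,0.025],
    [0,0,0.02],
    [0,0,0.01],
    [0,0,0.003],
    [0,0,0],
    [0,0,0],
    [0,0,0],
    [0,0,0],
    [0,0,0]
  ],
  "delta_rot": [
    [0,0,0],
    [0,0,0],
    [0,0,0],
    [0,0,0],
    [0,0,0],
    [0,0,0],
    [0,0,0],
    [0,0,0],
    [0,0,0],
    [0,0,0]
  ],
  "grip": [1,1,1,1,1,1,0.3,0.3,0.3,0.3],
  "squeeze": 40
}}

```text
clock: 13.4
tool_pos: [0.4558, 0.2159, 0.1161]
eef_rot: [0.006, 1.0, 0.001, 0.001]
contact_force: [0.8, 3.5, 2.1]
opening: 0.706
finger_force: 40.0
```

{"op": "play_rows", "data": {
  "translation": [
    [0,0,-0.005],
    [0,0,-0.02],
    [0,0,-0.03],
    [0,0,-0.02],
    [0,0,0],
    [0,0,0]
  ],
  "delta_rot": [
    [0,0,0],
    [0,0,0],
    [0,0,0],
    [0,0,0],
    [0,0,0],
    [0,0,0]
  ],
  "grip": [0.3,0.3,0.3,0.3,0.3,0.3]
}}

```text
clock: 14.15
tool_pos: [0.4548, 0.2136, 0.1898]
eef_rot: [0.007, 1.0, -0.001, -0.001]
contact_force: [-0.8, 0.1, -5.6]
opening: 0.7
finger_force: 39.9
```

Run:
```python
from h import *
s=r.get_state();print(s["contact_force"],s["opening"],s["moment"],s["clock"])
plan([.3970,.357,.19])
c=r.get_calibration("wrist");r.snapshot("wrist")
S=r.silhouettes("wrist","weight_large")
for k in S[:1]:
    q=np.argwhere(k["pixels"]);print(k["confidence"],q.min(0),q.max(0))
p,M=tool();g=p+M@np.array([0,0,.064]);print("exp top ctr/right",proj(c,[g+[0,0,.018],g+[0,.033,.018],g+[-.033,0,.018],g+[-.033,0,-.008]]).round(1).tolist())
S=r.silhouettes("wrist","weight_small")
for k in S[:1]: 
    q=np.argwhere(k["pixels"]);print(k["confidence"],q.min(0),q.max(0))
```

```text
[-0.785875    0.11899883 -5.64598968] 0.6995256240121644 [-0.02175056  0.03189607 -0.08342218] 14.15
tilt rotvec to level (tool deg) [-0.11 -0.12 -0.  ]
pos [0.4548 0.2136 0.1898] yaw_y 89.21 turn 0 shift mm [ 59.7 142.6  -0.2]
0.9 [206 196] [338 350]
exp top ctr/right [[274.9, 295.9], [355.6, 294.9], [273.8, 220.2], [273.7, 200.2]]
0.83 [212 424] [280 500]
```

{"op": "play_rows", "data": {
  "translation": [
    [0.006,0.015,0],
    [0.011,0.025,0],
    [0.012,0.03,0],
    [0.012,0.03,0],
    [0.011,0.025,0],
    [0.0075,0.0175,0],
    [0,0,0.02],
    [0,0,0.03],
    [0,0,0.03],
    [0,0,0.01],
    [0,0,0],
    [0,0,0]
  ],
  "delta_rot": [
    [0,0,0],
    [0,0,0],
    [0,0,0],
    [0,0,0],
    [0,0,0],
    [0,0,0],
    [0,0,0],
    [0,0,0],
    [0,0,0],
    [0,0,0],
    [0,0,0],
    [0,0,0]
  ],
  "grip": [0.3,0.3,0.3,0.3,0.3,0.3,0.3,0.3,0.3,0.3,0.3,0.3]
}}

```text
clock: 15.8
tool_pos: [0.3983, 0.3584, 0.1017]
eef_rot: [0.007, 1.0, 0.001, 0.001]
contact_force: [0.4, 1.1, -5.1]
opening: 0.706
finger_force: 39.9
```

Run:
```python
from h import *
print(r.get_state()["contact_force"]);plan([.397,.357,.08])
```

```text
[ 0.36190106  1.06737518 -5.14710285]
tilt rotvec to level (tool deg) [ 0.08  0.07 -0.  ]
pos [0.3983 0.3584 0.1017] yaw_y 89.23 turn 0 shift mm [ 1.2 -1.4 21.7]
```

{"op": "play_rows", "data": {
  "translation": [
    [0.001,-0.001,0.006],
    [0,0,0.006],
    [0,0,0.005],
    [0,0,0.003],
    [0,0,0.001],
    [0,0,0],
    [0,0,0]
  ],
  "delta_rot": [
    [0,0,0],
    [0,0,0],
    [0,0,0],
    [0,0,0],
    [0,0,0],
    [0,0,0],
    [0,0,0]
  ],
  "grip": [0.3,0.3,0.3,0.3,0.3,0.3,0.3]
}}

```text
clock: 16.68
tool_pos: [0.3967, 0.3568, 0.0801]
eef_rot: [0.007, 1.0, 0.0, 0.0]
contact_force: [-1.4, -0.4, 3.4]
opening: 0.702
finger_force: 40.0
```

{"op": "play_rows", "data": {
  "translation": [
    [0,0,0.001],
    [0,0,0],
    [0,0,0]
  ],
  "delta_rot": [
    [0,0,0],
    [0,0,0],
    [0,0,0]
  ],
  "grip": [0.3,0.3,0.3]
}}

```text
clock: 17.05
tool_pos: [0.3967, 0.3568, 0.08]
eef_rot: [0.007, 1.0, 0.0, 0.0]
contact_force: [-3.0, -2.7, 14.6]
opening: 0.703
finger_force: 40.1
```

{"op": "play_rows", "data": {
  "translation": [
    [0,0,-0.001],
    [0,0,0],
    [0,0,0],
    [0,0,-0.03],
    [0,0,-0.05],
    [0,0,-0.04],
    [-0.015,-0.035,0],
    [-0.016,-0.038,0],
    [-0.016,-0.038,0],
    [-0.011,-0.029,0],
    [0,0,0],
    [0,0,0]
  ],
  "delta_rot": [
    [0,0,0],
    [0,0,0],
    [0,0,0],
    [0,0,0],
    [0,0,0],
    [0,0,0],
    [0,0,0],
    [0,0,0],
    [0,0,0],
    [0,0,0],
    [0,0,0],
    [0,0,0]
  ],
  "grip": [0.7,1,1,1,1,1,1,1,1,1,1,1]
}}

```text
clock: 18.55
tool_pos: [0.4527, 0.2174, 0.1997]
eef_rot: [0.006, 1.0, 0.001, 0.0]
contact_force: [-0.2, 0.2, 0.3]
opening: 1.001
finger_force: 0.0
```

Run:
```python
from h import *
import pickle
c=r.get_calibration("wrist");im=r.snapshot("wrist");cv2.imwrite("pics/w6.png",im);pickle.dump(c,open("w6.pkl","wb"))
plan([.457,.217,.138],89.2)
print("pred post,dowels, plate corners",proj(c,[[.4567,.2169,.106],[.3855,.2174,.046],[.5297,.2156,.046]]).round(1).tolist())
```

```text
tilt rotvec to level (tool deg) [ 0.09 -0.    0.  ]
pos [0.4525 0.2178 0.1997] yaw_y 89.36 turn 0.16 shift mm [-4.5 -0.8 61.7]
pred post,dowels, plate corners [[272.8, 254.2], [271.9, 110.9], [272.2, 306.9]]
```

View pics/w6.png

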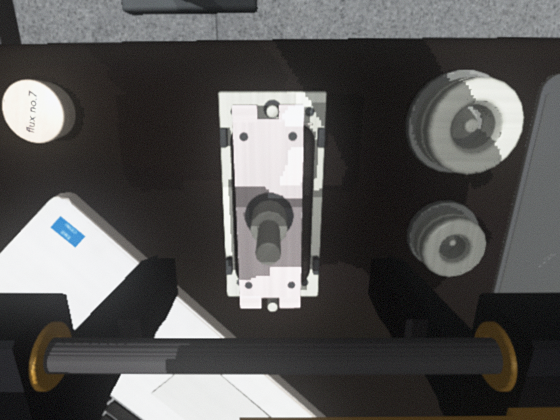

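Both rings sit on their rests, at (466,122) and (447,240). The plate's corners are about (232,107), (303,107), (301,307) and (240,307), with the post top at (268,254).

Run:
```python
from h import *
import pickle
c=pickle.load(open("w6.pkl","rb"))
im=cv2.imread("pics/w6.png")
P=onz(c,[(231,106),(304,106),(301,308),(240,308)],.044);print(P.round(4).tolist())
print("centre",P.mean(0).round(4),"mid near/far",(P[0]+P[1])/2,(P[2]+P[3])/2)
print("post",onz(c,[(268,254)],.106).round(4))
g=cv2.cvtColor(im,6)
S=r.silhouettes("wrist","press_plate")
m=S[0]["pixels"].astype(np.uint8);print(S[0]["confidence"],m.sum())
for y in (115,130,150,170,180,265,275,295):
    x=np.flatnonzero(m[y]);
    if len(x): print(y,x.min(),x.max(),onz(c,[(x.min()-.5,y),(x.max()+.5,y)],.044)[:,:2].round(4).tolist())
```

```text
[[0.3823, 0.1913, 0.044], [0.3829, 0.2379, 0.044], [0.5324, 0.2377, 0.044], [0.5317, 0.1909, 0.044]]
centre [0.4573 0.2145 0.044 ] mid near/far [0.38256827 0.21461173 0.044     ] [0.53203695 0.21429956 0.044     ]
post [[0.4566 0.2143 0.106 ]]
0.88 12898
115 233 303 [[0.3879, 0.192], [0.3885, 0.2376]]
130 233 302 [[0.3973, 0.1916], [0.3979, 0.2371]]
150 234 301 [[0.4104, 0.1916], [0.411, 0.2366]]
170 234 302 [[0.4239, 0.191], [0.4245, 0.2374]]
180 235 302 [[0.4308, 0.1914], [0.4314, 0.2375]]
265 238 300 [[0.495, 0.1906], [0.4956, 0.2369]]
275 239 300 [[0.5032, 0.191], [0.5039, 0.237]]
295 240 299 [[0.5203, 0.191], [0.5209, 0.2364]]
```

{"op": "play_rows", "data": {
  "translation": [
    [-0.0025,-0.002,0.02],
    [-0.002,-0.0015,0.02],
    [0,0,0.015],
    [0,0,0.007],
    [0,0,0],
    [0,0,0],
    [0,0,0],
    [0,0,0],
    [0,0,0],
    [0,0,0],
    [0,0,0],
    [0,0,0]
  ],
  "delta_rot": [
    [0,0,0],
    [0,0,0],
    [0,0,0],
    [0,0,0],
    [0,0,0],
    [0,0,0],
    [0,0,0],
    [0,0,0],
    [0,0,0],
    [0,0,0],
    [0,0,0],
    [0,0,0]
  ],
  "grip": [0.6,0.4,0.2,0,-0.2,-0.6,-1,-1,-1,-1,-1,-1],
  "squeeze": 55
}}

```text
clock: 20.15
tool_pos: [0.4578, 0.2134, 0.1381]
eef_rot: [0.006, 1.0, 0.001, 0.001]
contact_force: [-0.8, 4.5, 5.7]
opening: 0.14
finger_force: 55.0
```

{"op": "play_rows", "data": {
  "translation": [
    [0,0,-0.004],
    [0,0,-0.01],
    [0,0,-0.02],
    [0,0,-0.02],
    [0,0,-0.015],
    [0,0,0],
    [0,0,0]
  ],
  "delta_rot": [
    [0,0,0],
    [0,0,0],
    [0,0,0],
    [0,0,0],
    [0,0,0],
    [0,0,0],
    [0,0,0]
  ],
  "grip": [-1,-1,-1,-1,-1,-1,-1]
}}

```text
clock: 21.02
tool_pos: [0.4569, 0.2114, 0.2063]
eef_rot: [0.007, 1.0, -0.001, -0.001]
contact_force: [0.1, -0.4, -1.7]
opening: 0.138
finger_force: 55.0
```

Run:
```python
from h import *
s=r.get_state();print(s["contact_force"],s["opening"],s["moment"],s["clock"])
c=r.get_calibration("wrist");im=r.snapshot("wrist");p,M=tool()
cv2.imwrite("pics/w7.png",im)
zt=p[2]-.138+.044
S=r.silhouettes("wrist","press_plate")
m=S[0]["pixels"].astype(np.uint8);print(S[0]["confidence"],m.sum())
for y in range(130,300,25):
    x=np.flatnonzero(m[y])
    if len(x): print(y,x.min(),x.max(),onz(c,[(x.min()-.5,y),(x.max()+.5,y)],zt)[:,:2].round(4).tolist())
plan([.43,-.115,.2])
S=r.silhouettes("wrist","drive");print(S and (S[0]["confidence"],np.argwhere(S[0]["pixels"]).min(0),np.argwhere(S[0]["pixels"]).max(0)))
```

```text
[ 0.0702337  -0.4328157  -1.70318028] 0.1382246090107144 [0.01846922 0.06263705 0.0128496 ] 21.025
0.88 16367
130 226 320 [[0.3948, 0.1887], [0.3954, 0.2346]]
155 228 319 [[0.4069, 0.189], [0.4076, 0.2344]]
180 228 318 [[0.4196, 0.1884], [0.4202, 0.2342]]
205 230 316 [[0.4328, 0.1887], [0.4334, 0.2335]]
230 231 316 [[0.4467, 0.1885], [0.4473, 0.2338]]
255 232 315 [[0.4612, 0.1883], [0.4618, 0.2336]]
280 259 286 [[0.4766, 0.2024], [0.4768, 0.2179]]
tilt rotvec to level (tool deg) [-0.09 -0.09 -0.  ]
pos [0.4569 0.2118 0.2061] yaw_y 89.22 turn 0 shift mm [  22.5 -327.2    6.1]
[]
```

View pics/w7.png

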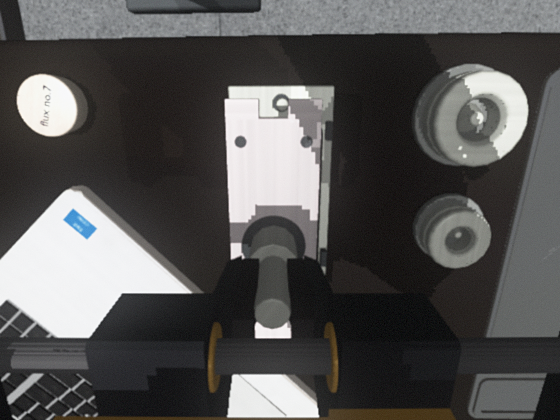

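The plate hangs level with its pad clear of the jig. Next I'll move toward the stand to look at it.

{"op": "play_rows", "data": {
  "translation": [
    [0.004,-0.01,-0.015],
    [0.005,-0.025,-0.015],
    [0.005,-0.035,-0.015],
    [0.005,-0.035,-0.015],
    [0.005,-0.035,-0.015],
    [0.005,-0.025,-0.01],
    [0.005,-0.015,-0.005],
    [0,0,0],
    [0,0,0],
    [0,0,0]
  ],
  "delta_rot": [
    [0,0,0],
    [0,0,0],
    [0,0,0],
    [0,0,0],
    [0,0,0],
    [0,0,0],
    [0,0,0],
    [0,0,0],
    [0,0,0],
    [0,0,0]
  ],
  "grip": [-1,-1,-1,-1,-1,-1,-1,-1,-1,-1]
}}

```text
clock: 22.42
tool_pos: [0.4211, 0.0339, 0.2967]
eef_rot: [0.006, 1.0, 0.0, 0.0]
contact_force: [-0.5, -0.3, -2.7]
opening: 0.142
finger_force: 55.0
```

Run:
```python
from h import *
import pickle
c=r.get_calibration("wrist");im=r.snapshot("wrist");cv2.imwrite("pics/w8.png",im);p,M=tool();pickle.dump((c,p,M),open("w8.pkl","wb"))
print(r.get_state()["clock"],p)
for t in ("plate_stand","job_tray"):
    S=r.silhouettes("wrist",t)
    print(t,[(d["point"].round(3) if hasattr(d["point"],"round") else d["point"],d["confidence"]) for d in r.look_for("wrist",t)[:2]])
    for k in S[:1]:
        q,_=cv2.findContours(k["pixels"].astype(np.uint8),0,2);q=max(q,key=cv2.contourArea);print(k["confidence"],cv2.boxPoints(cv2.minAreaRect(q)).round(1).tolist())
```

```text
22.475 [0.42108575 0.03378577 0.29659214]
plate_stand [([0.4304, -0.124, 0.0071], 0.66)]
0.93 [[80.80000305175781, 94.0999984741211], [160.3000030517578, 89.30000305175781], [171.0, 265.20001220703125], [91.5, 270.0]]
job_tray [([0.4443, -0.2581, 0.0024], 0.7)]
0.88 [[0.0, 250.0], [0.0, 113.0], [20.0, 113.0], [20.0, 250.0]]
```

View pics/w8.png

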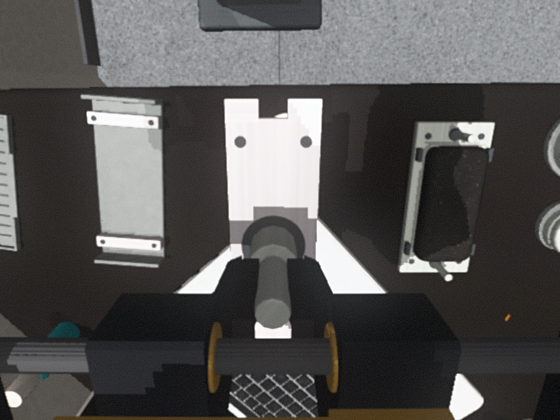

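Picture w8 shows the stand with its white rails centred at about (124,120) and (129,244), the drive still in the jig at (452,203), and part of the tray at the left edge. I'll measure the rails in code.

Run:
```python
from h import *
import pickle
c,p,M=pickle.load(open("w8.pkl","rb"));im=cv2.imread("pics/w8.png");g=cv2.cvtColor(im,6)
C=[]
for y0,y1 in ((104,136),(228,258)):
    m=np.zeros_like(g);m[y0:y1,78:172]=(g[y0:y1,78:172]>190)
    m=cv2.morphologyEx(m,cv2.MORPH_CLOSE,np.ones((5,5)))
    q,_=cv2.findContours(m,0,2);q=max(q,key=cv2.contourArea)
    b=cv2.boxPoints(cv2.minAreaRect(q));mo=cv2.moments(q);ct=(mo["m10"]/mo["m00"],mo["m01"]/mo["m00"])
    W=onz(c,b,.018);C.append(onz(c,[ct],.018)[0]);print(b.round(1).tolist(),W[:,:2].round(4).tolist(),C[-1].round(4))
    e=[np.linalg.norm(W[i]-W[(i+1)%4]) for i in range(4)];i=np.argmax(e);d=W[(i+1)%4]-W[i];print("sizes",np.round(e,4),"rail dir",(np.degrees(np.arctan2(d[1],d[0]))+180)%180)
C=np.array(C);d=C[1]-C[0];print("centre",C.mean(0).round(4),"span",np.linalg.norm(d),"yaw",np.degrees(np.arctan2(d[1],d[0])))
# held plate: near edge and side edges
zt=p[2]-.138+.044
print("plate near corners",onz(c,[(225,98.5),(322,98.5)],zt).round(4).tolist(),"tool",p)
t=r.get_calibration("scene");print("scene check",np.round(proj(t,C),1).tolist())
```

```text
[[87.0, 104.0], [157.0, 104.0], [157.0, 135.0], [87.0, 135.0]] [[0.352, -0.1457], [0.3531, -0.0776], [0.3827, -0.0809], [0.3816, -0.1507]] [ 0.3674 -0.1149  0.018 ]
sizes [0.0681 0.0298 0.0698 0.0301] rail dir 89.14336217776058
[[96.19999694824219, 246.3000030517578], [97.0, 235.6999969482422], [159.6999969482422, 240.39999389648438], [158.89999389648438, 251.0]] [[0.5024, -0.1615], [0.4897, -0.1585], [0.4961, -0.0907], [0.5088, -0.093]] [ 0.4991 -0.1255  0.018 ]
sizes [0.013  0.0681 0.013  0.0688] rail dir 84.63677755946523
centre [ 0.4332 -0.1202  0.018 ] span 0.1321397512620082 yaw -4.631714875768761
plate near corners [[0.3446, 0.0119, 0.2026], [0.3451, 0.0574, 0.2026]] tool [0.42108575 0.03378577 0.29659214]
scene check [[344.8, 216.7], [308.4, 187.1]]
```

Run:
```python
from h import *
import pickle
c,p,M=pickle.load(open("w8.pkl","rb"));im=cv2.imread("pics/w8.png");g=cv2.cvtColor(im,6)
print(g[100:140:3,120],g[104:136:4,140])
for th in (205,220,235):
  C=[]
  for y0,y1 in ((104,136),(228,258)):
    m=np.zeros_like(g);m[y0:y1,78:172]=(g[y0:y1,78:172]>th)
    m=cv2.morphologyEx(m,cv2.MORPH_CLOSE,np.ones((5,5)))
    q,_=cv2.findContours(m,0,2);q=max(q,key=cv2.contourArea);W=onz(c,cv2.boxPoints(cv2.minAreaRect(q)),.018);C.append(W.mean(0))
    e=[np.linalg.norm(W[i]-W[(i+1)%4]) for i in range(4)];i=np.argmax(e);d=W[(i+1)%4]-W[i];print(th,np.round(e,4),C[-1].round(4),(np.degrees(np.arctan2(d[1],d[0]))+180)%180)
  d=C[1]-C[0];print((C[0]+C[1])/2,np.linalg.norm(d),np.degrees(np.arctan2(d[1],d[0])))
plan([.4345,-.120,.26],85)
```

```text
[189 194 197 198 156 253 251 252 252 193 197 194 194 194] [194 201 197 248 251 252 194 194]
205 [0.0159 0.0686 0.0157 0.0696] [ 0.3661 -0.1135  0.018 ] 86.56921912315289
205 [0.0122 0.0681 0.0122 0.0688] [ 0.499  -0.1259  0.018 ] 84.6380832476876
[ 0.43256367 -0.11966622  0.018     ] 0.13347871770464392 -5.339611154631395
220 [0.0116 0.0688 0.0115 0.0695] [ 0.3677 -0.1138  0.018 ] 84.67195156814907
220 [0.0117 0.068  0.0117 0.0686] [ 0.4989 -0.1259  0.018 ] 84.60892152380927
[ 0.43333733 -0.11982244  0.018     ] 0.13177057010989968 -5.2598260002206
235 [0.0108 0.0679 0.0107 0.0686] [ 0.3674 -0.1142  0.018 ] 84.61316704421371
235 [0.0105 0.068  0.0105 0.0685] [ 0.4988 -0.1258  0.018 ] 84.51865380505114
[ 0.4330982  -0.11999697  0.018     ] 0.1318867989060305 -5.071959201465949
tilt rotvec to level (tool deg) [ 0.01 -0.02  0.  ]
pos [0.421  0.0334 0.2966] yaw_y 89.29 turn 4.29 shift mm [ -26.8 -151.6   36.6]
```

{"op": "play_rows", "data": {
  "translation": [
    [0,0,0],
    [0,0,0],
    [-0.003,-0.015,0.01],
    [-0.005,-0.027,0.02],
    [-0.006,-0.034,0.03],
    [-0.006,-0.034,0.03],
    [-0.005,-0.027,0.027],
    [-0.0026,-0.0144,0.01],
    [0,0,0.01],
    [0,0,0],
    [0,0,0]
  ],
  "delta_rot": [
    [0,0,2.3],
    [0,0,2.4],
    [0,0,0],
    [0,0,0],
    [0,0,0],
    [0,0,0],
    [0,0,0],
    [0,0,0],
    [0,0,0],
    [0,0,0],
    [0,0,0]
  ],
  "grip": [-1,-1,-1,-1,-1,-1,-1,-1,-1,-1,-1]
}}

```text
clock: 24.05
tool_pos: [0.4345, -0.1191, 0.1603]
eef_rot: [0.047, 0.999, 0.0, 0.001]
contact_force: [-0.3, 0.8, -2.6]
opening: 0.141
finger_force: 55.0
```

Run:
```python
from h import *
import pickle
c=r.get_calibration("wrist");im=r.snapshot("wrist");cv2.imwrite("pics/w9.png",im);p,M=tool();pickle.dump((c,p,M),open("w9.pkl","wb"))
plan([.4342,-.1199,.121],84.6)
def box(x,y,yaw,L,W,z):
    a=np.radians(yaw);u=np.array([np.cos(a),np.sin(a)]);v=np.array([-u[1],u[0]])
    return np.array([[*(np.array([x,y])+i*L/2*u+j*W/2*v),z] for i,j in((-1,-1),(-1,1))])
q1=proj(c,box(.4332,-.1199,-5.3,.176,.07,.027));q2=proj(c,box(p[0]-.001,p[1],np.degrees(np.arctan2(M[1,1],M[0,1]))-90,.15,.046,p[2]-.094))
print("lip outer near corners pred",q1,"plate near pred",q2)
for q,cl in((q1,(0,0,255)),(q2,(0,255,0))):
    for a in q: cv2.circle(im,tuple(int(round(t)) for t in a),2,cl,-1)
cv2.imwrite("pics/w9m.png",cv2.resize(im[40:320,130:430],None,fx=2,fy=2))
```

```text
tilt rotvec to level (tool deg) [ 0.03  0.07 -0.  ]
pos [ 0.4345 -0.1193  0.1603] yaw_y 84.65 turn 0.05 shift mm [ 0.2 -0.6 39.3]
lip outer near corners pred [[209.47151961  72.45385975]
 [333.98576358  72.26336299]] plate near pred [[224.06320603  98.87215005]
 [322.0775609   98.8152375 ]]
```

View pics/w9m.png

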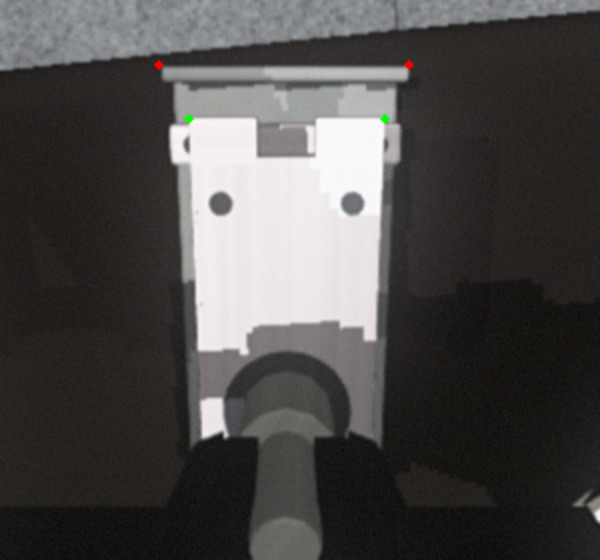

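The stand's near lip and the held plate both fall on their predicted marks (red at 159 and 409, green at 189 and 385), and they are square to each other. I'll lower the plate.

{"op": "play_rows", "data": {
  "translation": [
    [0,-0.0005,0.01],
    [0,0,0.012],
    [0,0,0.01],
    [0,0,0.005],
    [0,0,0.002],
    [0,0,0.001],
    [0,0,0],
    [0,0,0]
  ],
  "delta_rot": [
    [0,0,0],
    [0,0,0],
    [0,0,0],
    [0,0,0],
    [0,0,0],
    [0,0,0],
    [0,0,0],
    [0,0,0]
  ],
  "grip": [-1,-1,-1,-1,-1,-1,-1,-1]
}}

```text
clock: 25.1
tool_pos: [0.4339, -0.1207, 0.12]
eef_rot: [0.048, 0.999, 0.0, 0.0]
contact_force: [-1.7, 0.9, 2.4]
opening: 0.143
finger_force: 55.0
```

{"op": "play_rows", "data": {
  "translation": [
    [0,0,0],
    [0,0,0],
    [0,0,0],
    [0,0,-0.02],
    [0,0,-0.04],
    [0,0,-0.05],
    [0,-0.03,-0.05],
    [0,-0.04,-0.03],
    [0,-0.03,0],
    [0,0,0],
    [0,0,0],
    [0,0,0]
  ],
  "delta_rot": [
    [0,0,0],
    [0,0,0],
    [0,0,0],
    [0,0,0],
    [0,0,0],
    [0,0,0],
    [0,0,0],
    [0,0,0],
    [0,0,0],
    [0,0,0],
    [0,0,0],
    [0,0,0]
  ],
  "grip": [-0.5,0,0.2,0.2,0.5,1,1,1,1,1,1,1]
}}

```text
clock: 26.6
tool_pos: [0.4247, -0.219, 0.3094]
eef_rot: [0.046, 0.999, 0.0, -0.0]
contact_force: [0.3, 0.6, 0.6]
opening: 0.998
finger_force: 0.0
```

Run:
```python
from h import *
import pickle
c=r.get_calibration("wrist");im=r.snapshot("wrist");cv2.imwrite("pics/w10.png",im);p,M=tool();print(p)
out={"c":c}
for t,z in (("job_tray",.008),("press_plate",.026),("plate_stand",.02)):
    S=r.silhouettes("wrist",t)
    for k in S[:1]:
        m=k["pixels"].astype(np.uint8);out[t]=m;q,_=cv2.findContours(m,0,2);q=max(q,key=cv2.contourArea)
        b=cv2.boxPoints(cv2.minAreaRect(q));W=onz(c,b,z)
        (ct,sz,an)=cv2.minAreaRect((onz(c,q[:,0].astype(float),z)[:,:2]*1000).astype(np.float32).reshape(-1,1,2))
        print(t,round(k["confidence"],2),"px",b.round(0).tolist(),"world rect mm",np.round(ct,1),np.round(sz,1),round(an,2))
pickle.dump(out,open("w10.pkl","wb"))
```

```text
[ 0.42471667 -0.21904656  0.30946744]
job_tray 0.71 px [[163.0, 240.0], [169.0, 103.0], [252.0, 106.0], [246.0, 243.0]] world rect mm [ 429.7 -289.1] [ 86.7 153.3] 80.71
press_plate 0.85 px [[340.0, 235.0], [348.0, 92.0], [397.0, 95.0], [390.0, 238.0]] world rect mm [ 433.  -120.6] [ 50.8 148.5] 85.04
plate_stand 0.87 px [[328.0, 247.0], [336.0, 77.0], [412.0, 81.0], [403.0, 251.0]] world rect mm [ 434.6 -120.4] [ 74.9 177.4] 84.79
```

View pics/w10.png

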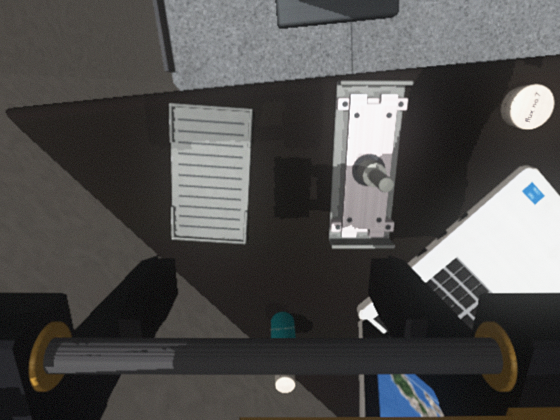

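The plate lies square between the lips, its rectangle matching the stand's centre to about 1.5 mm and 0.3°. The tray is at about (209,173), and its measured size matches the text. Next is the drive.

{"op": "play_rows", "data": {
  "translation": [
    [0,0,0],
    [0,0.0,0],
    [-0.002,0.03,0],
    [-0.003,0.05,0],
    [-0.003,0.055,0],
    [-0.003,0.055,0],
    [-0.003,0.055,0],
    [-0.003,0.055,0.02],
    [-0.003,0.055,0.03],
    [-0.003,0.045,0.03],
    [-0.001,0.036,0.03],
    [0,0,0],
    [0,0,0],
    [0,0,0]
  ],
  "delta_rot": [
    [0,0,-2.3],
    [0,0,-2.3],
    [0,0,0],
    [0,0,0],
    [0,0,0],
    [0,0,0],
    [0,0,0],
    [0,0,0],
    [0,0,0],
    [0,0,0],
    [0,0,0],
    [0,0,0],
    [0,0,0],
    [0,0,0]
  ],
  "grip": [1,1,1,1,1,1,1,1,1,1,1,1,1,1]
}}

```text
clock: 28.55
tool_pos: [0.4556, 0.2136, 0.2005]
eef_rot: [0.008, 1.0, -0.0, 0.001]
contact_force: [-0.9, -0.1, -0.1]
opening: 1.002
finger_force: 0.0
```

Run:
```python
from h import *
import pickle
c=r.get_calibration("wrist");im=r.snapshot("wrist");cv2.imwrite("pics/w11.png",im)
plan([.457,.2165,.0785],89.2)
for t,z in (("drive",.033),("jig",.012)):
    S=r.silhouettes("wrist",t)
    for k in S[:1]:
        m=k["pixels"].astype(np.uint8);q,_=cv2.findContours(m,0,2);q=max(q,key=cv2.contourArea)
        W=onz(c,q[:,0].astype(float),z)[:,:2]*1000
        print(t,round(k["confidence"],2),m.sum(),cv2.minAreaRect(W.astype(np.float32).reshape(-1,1,2)),q[:,0].min(0),q[:,0].max(0))
        if t=="drive":
            ok=[]
            for y in range(q[:,0,1].min()+8,q[:,0,1].max()-8,12):
                x=np.flatnonzero(m[y]);w=onz(c,[(x.min()-.5,y),(x.max()+.5,y)],z);ok.append([w[0,0],w[0,1],w[1,1]])
            print(np.round(ok,4).tolist())
```

```text
tilt rotvec to level (tool deg) [-0.01  0.07  0.  ]
pos [0.4556 0.2137 0.2006] yaw_y 89.02 turn -0.18 shift mm [ -1.3   2.9 122.1]
drive 0.76 12815 ((455.5181884765625, 216.168212890625), (58.8548583984375, 124.22203826904297), 89.07305908203125) [236 117] [320 280]
[[0.3982, 0.1907, 0.243], [0.4063, 0.1882, 0.2466], [0.4145, 0.1878, 0.2461], [0.4229, 0.1874, 0.2456], [0.4315, 0.1877, 0.2458], [0.4403, 0.1873, 0.2453], [0.4493, 0.1875, 0.2455], [0.4584, 0.1864, 0.2456], [0.4678, 0.1874, 0.2451], [0.4774, 0.1869, 0.2453], [0.4872, 0.1865, 0.2448], [0.4972, 0.1868, 0.245], [0.5075, 0.187, 0.2444]]
jig 0.75 7612 ((464.3515625, 216.44393920898438), (78.09815979003906, 181.88726806640625), 89.25109100341797) [223  86] [331 306]
```

{"op": "play_rows", "data": {
  "translation": [
    [0,0.0015,0.02],
    [0,0.001,0.035],
    [0,0,0.035],
    [0,0,0.02],
    [0,0,0.0085],
    [0,0,0.003],
    [0,0,0],
    [0,0,0],
    [0,0,0],
    [0,0,0],
    [0,0,0]
  ],
  "delta_rot": [
    [0,0,0],
    [0,0,0],
    [0,0,0],
    [0,0,0],
    [0,0,0],
    [0,0,0],
    [0,0,0],
    [0,0,0],
    [0,0,0],
    [0,0,0],
    [0,0,0]
  ],
  "grip": [1,1,1,1,1,1,1,0.2,0.2,0.2,0.2],
  "squeeze": 25
}}

```text
clock: 30.08
tool_pos: [0.4552, 0.2176, 0.0786]
eef_rot: [0.008, 1.0, 0.0, 0.0]
contact_force: [-0.4, 0.1, 2.2]
opening: 0.666
finger_force: 25.0
```

{"op": "play_rows", "data": {
  "translation": [
    [0,0,-0.004],
    [0,0,-0.01],
    [0,0,-0.025],
    [0,0,-0.035],
    [0,0,-0.035],
    [0,0,-0.02],
    [0,0,0],
    [0,0,0]
  ],
  "delta_rot": [
    [0,0,0],
    [0,0,0],
    [0,0,0],
    [0,0,0],
    [0,0,0],
    [0,0,0],
    [0,0,0],
    [0,0,0]
  ],
  "grip": [0.2,0.2,0.2,0.2,0.2,0.2,0.2,0.2]
}}

```text
clock: 31.08
tool_pos: [0.4547, 0.2171, 0.2069]
eef_rot: [0.008, 1.0, -0.0, -0.0]
contact_force: [0.3, -0.9, -0.9]
opening: 0.663
finger_force: 25.0
```

Run:
```python
from h import *
s=r.get_state();print(s["contact_force"],s["opening"],s["moment"],s["clock"])
c=r.get_calibration("wrist");im=r.snapshot("wrist");cv2.imwrite("pics/w12.png",im)
p,M=tool();g=p+M@[0,0,.064];zt=g[2]+.018
S=r.silhouettes("wrist","drive")
for k in S[:1]:
    m=k["pixels"];q=np.argwhere(m);print(k["confidence"],m.sum(),q.min(0),q.max(0))
    for y in range(q[:,0].min(),q[:,0].max(),12):
        x=np.flatnonzero(m[y]);print(y,onz(c,[(x.min()-.5,y),(x.max()+.5,y)],zt)[:,:2].round(4).tolist())
print("exp near edge",proj(c,[g+[-.063,0,.018],g+[-.063,0,-.003]]).round(1).tolist())
plan([.43,-.2891,.2],80.7)
```

```text
[ 0.27373248 -0.90048392 -0.9078757 ] 0.6627210599071108 [0.01110688 0.00016738 0.00712287] 31.075
0.7 32215 [144 195] [411 349]
144 [[0.3924, 0.1918], [0.3932, 0.243]]
156 [[0.3967, 0.1925], [0.3975, 0.2421]]
168 [[0.401, 0.1893], [0.4019, 0.2449]]
180 [[0.4055, 0.1885], [0.4064, 0.2455]]
192 [[0.4101, 0.1885], [0.411, 0.2453]]
204 [[0.4147, 0.1885], [0.4156, 0.2455]]
216 [[0.4195, 0.1885], [0.4204, 0.2454]]
228 [[0.4244, 0.1885], [0.4253, 0.2453]]
240 [[0.4294, 0.1881], [0.4303, 0.2451]]
252 [[0.4345, 0.1881], [0.4354, 0.245]]
264 [[0.4397, 0.1881], [0.4406, 0.2452]]
276 [[0.4451, 0.188], [0.446, 0.2451]]
288 [[0.4506, 0.188], [0.4515, 0.2449]]
300 [[0.4562, 0.188], [0.4571, 0.2448]]
312 [[0.462, 0.188], [0.4628, 0.2446]]
324 [[0.4679, 0.1879], [0.4688, 0.2449]]
336 [[0.4739, 0.1879], [0.4748, 0.2447]]Traceback (most recent call last):
  File "<stdin>", line 9, in <module>
    return umr_minimum(a, axis, None, out, keepdims, initial, where)
ValueError: zero-size array to reduction operation minimum which has no identity
```

{"op": "play_rows", "data": {
  "translation": [
    [0,0,0],
    [0,0,0],
    [0,0,0],
    [-0.002,-0.02,0],
    [-0.004,-0.035,0],
    [-0.005,-0.045,0],
    [-0.0055,-0.05,0],
    [-0.0055,-0.05,0],
    [-0.0055,-0.05,0],
    [-0.0055,-0.05,0],
    [-0.0055,-0.05,0],
    [-0.0055,-0.05,0],
    [-0.005,-0.045,0],
    [-0.004,-0.035,0],
    [-0.0035,-0.0235,0],
    [-0.001,0,0.02],
    [0,0,0.03],
    [0,0,0.03],
    [0,0,0.01],
    [0,0,0]
  ],
  "delta_rot": [
    [0,0,2.8],
    [0,0,2.8],
    [0,0,2.8],
    [0,0,0],
    [0,0,0],
    [0,0,0],
    [0,0,0],
    [0,0,0],
    [0,0,0],
    [0,0,0],
    [0,0,0],
    [0,0,0],
    [0,0,0],
    [0,0,0],
    [0,0,0],
    [0,0,0],
    [0,0,0],
    [0,0,0],
    [0,0,0],
    [0,0,0]
  ],
  "grip": [0.2,0.2,0.2,0.2,0.2,0.2,0.2,0.2,0.2,0.2,0.2,0.2,0.2,0.2,0.2,0.2,0.2,0.2,0.2,0.2]
}}

```text
clock: 33.67
tool_pos: [0.4301, -0.289, 0.1172]
eef_rot: [0.081, 0.997, 0.0, -0.001]
contact_force: [-0.1, 0.8, -0.6]
opening: 0.665
finger_force: 25.0
```

Run:
```python
from h import *
s=r.get_state();print(s["contact_force"],s["opening"],s["clock"])
plan([.429,-.289,.07],80.6)
c=r.get_calibration("wrist");im=r.snapshot("wrist");cv2.imwrite("pics/w13.png",im)
S=r.silhouettes("wrist","job_tray")
for k in S[:1]:
    m=k["pixels"];q=np.argwhere(m);print(k["confidence"],m.sum(),q.min(0),q.max(0))
    for y in range(q[:,0].min()+3,q[:,0].max(),15):
        x=np.flatnonzero(m[y])
        if len(x):print(y,x.min(),x.max(),onz(c,[(x.min()-.5,y),(x.max()+.5,y)],.008)[:,:2].round(4).tolist())
a=np.radians(-9.3);u=np.array([np.cos(a),np.sin(a),0]);v=np.array([-u[1],u[0],0]);o=np.array([.4297,-.2891,.008])
print("pred near corners",proj(c,[o-.076*u-.043*v,o-.076*u+.043*v]).round(1).tolist())
```

```text
[-0.09173225  0.80915277 -0.62435198] 0.6645281913390803 33.675
tilt rotvec to level (tool deg) [-0.   -0.08 -0.  ]
pos [ 0.4301 -0.289   0.1172] yaw_y 80.72 turn 0.12 shift mm [ 1.  -0.2 47.2]
0.76 7868 [ 98 189] [171 355]
101 189 355 [[0.3492, -0.3199], [0.3631, -0.2356]]
116 190 355 [[0.3566, -0.3211], [0.3705, -0.2363]]
131 191 354 [[0.3642, -0.3223], [0.3781, -0.2375]]
146 193 352 [[0.372, -0.3231], [0.3858, -0.2393]]
161 194 351 [[0.3799, -0.3244], [0.3937, -0.2406]]
pred near corners [[189.0, 97.8], [357.5, 97.7]]
```

{"op": "play_rows", "data": {
  "translation": [
    [0.001,-0.0005,0.012],
    [0,0,0.014],
    [0,0,0.01],
    [0,0,0.006],
    [0,0,0.003],
    [0,0,0.002],
    [0,0,0],
    [0,0,0]
  ],
  "delta_rot": [
    [0,0,0],
    [0,0,0],
    [0,0,0],
    [0,0,0],
    [0,0,0],
    [0,0,0],
    [0,0,0],
    [0,0,0]
  ],
  "grip": [0.2,0.2,0.2,0.2,0.2,0.2,0.2,0.2]
}}

```text
clock: 34.78
tool_pos: [0.4299, -0.2891, 0.0705]
eef_rot: [0.081, 0.997, -0.0, 0.0]
contact_force: [0.2, 1.2, -0.9]
opening: 0.669
finger_force: 25.0
```

Not yet in contact, so I'll go down in small steps.

{"op": "play_rows", "data": {
  "translation": [
    [0,0,0.0007],
    [0,0,0],
    [0,0,0.0005],
    [0,0,0]
  ],
  "delta_rot": [
    [0,0,0],
    [0,0,0],
    [0,0,0],
    [0,0,0]
  ],
  "grip": [0.2,0.2,0.2,0.2]
}}

```text
clock: 35.28
tool_pos: [0.4298, -0.289, 0.0695]
eef_rot: [0.081, 0.997, -0.0, 0.0]
contact_force: [-0.9, 0.9, 5.5]
opening: 0.664
finger_force: 25.0
```

{"op": "play_rows", "data": {
  "translation": [
    [0,0,0],
    [0,0,0],
    [0,0,0],
    [0,0,0],
    [0,0,-0.02],
    [0,0,-0.04],
    [0,0,-0.05],
    [0,0.03,-0.06],
    [0,0.04,-0.05],
    [0,0.04,0],
    [0,0,0],
    [0,0,0],
    [0,0,0]
  ],
  "delta_rot": [
    [0,0,0],
    [0,0,0],
    [0,0,0],
    [0,0,0],
    [0,0,0],
    [0,0,0],
    [0,0,0],
    [0,0,0],
    [0,0,0],
    [0,0,0],
    [0,0,0],
    [0,0,0],
    [0,0,0]
  ],
  "grip": [0.45,0.6,0.6,0.6,0.6,0.8,1,1,1,1,1,1,1]
}}

```text
clock: 36.9
tool_pos: [0.4464, -0.1847, 0.2832]
eef_rot: [0.082, 0.997, -0.0, -0.001]
contact_force: [-0.6, -0.9, 1.4]
opening: 1.001
finger_force: 0.0
```

Run:
```python
from h import *
s=r.get_state();print(s["contact_force"],s["tool_pos"],s["clock"])
c=r.get_calibration("wrist");im=r.snapshot("wrist");cv2.imwrite("pics/w14.png",im)
def show(cam,c,L):
  for t,z in L:
    for k in r.silhouettes(cam,t)[:1]:
        m=k["pixels"].astype(np.uint8);q,_=cv2.findContours(m,0,2);q=max(q,key=cv2.contourArea)
        W=onz(c,q[:,0].astype(float),z)[:,:2]*1000
        ct,sz,an=cv2.minAreaRect(W.astype(np.float32).reshape(-1,1,2));print(cam,t,round(k["confidence"],2),np.round(ct,1),np.round(sz,1),round(an,2))
show("wrist",c,(("drive",.024),("job_tray",.008),("press_plate",.026),("plate_stand",.02),("flux_tin",.02)))
c=r.get_calibration("scene");r.snapshot("scene")
show("scene",c,(("weight_small",.03),("weight_large",.034),("drive",.024),("flux_tin",.02)))
```

```text
[-0.6017895  -0.93140649  1.42318685] [ 0.44640035 -0.18471272  0.28318557] 36.9
wrist drive 0.68 [ 430.6 -287. ] [ 62.8 123.9] 79.91
wrist job_tray 0.77 [ 429.9 -288.4] [ 87.8 152.1] 80.45
wrist press_plate 0.73 [ 432.6 -121.5] [ 47.5 149.3] 84.89
wrist plate_stand 0.72 [ 434.2 -120.2] [ 73.3 179.6] 84.63
wrist flux_tin 0.95 [385.1  41.7] [52.4 43.4] 81.04
scene weight_small 0.72 [482.7 358.6] [55.6 57.2] 47.39
scene weight_large 0.86 [389.5 359.8] [66.4 74.3] 60.62
scene drive 0.82 [ 424.7 -280.2] [ 67.7 127.1] 81.76
scene flux_tin 0.86 [378.5  54.1] [42.2 50.2] 47.82
```

```bash
python3 -c "
from plant import r
print(r.finish_job())"
```

```text
the job is handed in; nothing more can be done
None
```

The job is handed in at about 37 s: both ring weights are seated on their own rests, the press plate is parked pad down and square on its stand, the drive lies flat and square in the tray, and the tin is untouched.

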